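# Raise the brush-washing tank's lid with its lever

### The job

Open the brush-washing tank on the bench by its lifting lever, using only closed or outstretched fingers: first push the upright plate of the stop slide towards the lever and the tank, fully home, so that its wooden block no longer stands under the lever. Then press the wooden pad on the lever's long end right down so that the heavy lid rises, and finish while still holding it down, with the lid up. Do not touch the lid, do not grasp or lift the lever or anything else, and leave the paint things around it where they are.

Things in the scene. Friction and masses are not known exactly. Their poses are not given: they have to be found in the camera images.
- tank: Aluminium brush tank with a lid (top 89 mm high) on a fixed wooden board 205 x 250 x 8 mm. Origin: on the table under the fulcrum pin. +x: along the lever from its long to its short end; +y: from the lever to the tank (tank at x -30 to 104, y 24 to 186 mm). Beside the lever stand two cheeks, 56 mm long, 82 mm high.
- lever: Loose steel lever, 22 mm wide, 8 mm thick, resting level on the fulcrum pin; origin on the pin's top, 63 mm high, axes as the tank's. Long end to -x with a wooden pad; the short end lies under a peg on the lid's side, 55 mm past the pin. Pressed, it tilts about the pin (about y) until the foot under the pad meets the table: pad about 53 mm lower, tilt about 0.32 rad.
- lever_pad (a point): Centre of the top face of the wooden pad (44 x 46 mm) on the lever's long end, 170 mm from the fulcrum; at the start about 75 mm above the table. Holding it down takes about 5 to 9 N.
- lever_pivot (a point): Middle of the lever above the fulcrum pin, at half its thickness; it stays there unless the lever is lifted off.
- push_plate (a point): Centre of the outer face (the face away from the tank and the lever, looking to the tank's -y) of the upright steel plate of the stop slide, 40 mm wide along the tank's x, from 8 to 50 mm above the table; this point is 34 mm high. Pushing it towards the tank's +y (friction about 2 N) moves the slide.
- stop_slide (a joint): Stop slide (m): 0 when its wooden block (24 mm wide) stands under the long arm of the lever, 75 mm from the fulcrum, and stops the lever; grows as the plate is pushed to the tank's +y; 0.045 fully home. It stays where it is left.
- lid (a joint): Heavy steel lid (1.2 kg) hinged on the tank's far rim (rad): 0 shut, grows as its front edge rises; about 0.49 with the lever pressed right down. It falls shut when the lever is let go.
- lid_front (a point): Middle of the lid's front edge, top side; 87 mm above the table when shut.
- jar_orange: Bystander: jar of paint with a white lid, 58 mm across and 66 mm tall, on the board in front of the tank, near the lever; origin at the centre of its underside.
- tube_rose: Bystander: metal paint tube, 118 mm long, lying down, 29 mm high, near the lever; origin at the centre of its underside.
- jar_teal: Bystander: jar of paint with a black lid, 58 mm across and 66 mm tall, near the lever; origin at the centre of its underside.
- marker: Bystander: felt marker, 128 mm long, 17 mm thick, lying down, near the lever; origin at the centre of its underside.
- dipper: Bystander: twin metal oil cups, 81 x 39 x 22 mm, near the lever; origin at the centre of its underside.

How it is judged (in metres and radians):
On the way, in this order (a step that is already met when the one before it is completed fails the run):
1. the stop slide is pushed home while the lid is still shut (value of joint stop_slide above 0.036 m and value of joint lid below 0.1 rad), for 0.2 s.
2. the lever's long end is pressed down and the lid is up (value of joint stop_slide above 0.036 m and value of joint lid above 0.34 rad and contact force between the fingers and lever above 1 N), for 0.3 s.
At the end, for the whole second after the job is handed in: The fingers still press on the lever (more than 1 N) and hold the lid up at rest, open by more than 0.34 rad (about 70 % of what the lever can do); the stop slide is home (more than 36 of 45 mm), the lever still sits on its fulcrum (within 15 mm) (all of step 2 and velocity of joint lid between -0.1 and 0.1 rad/s and distance of lever_pivot from where it was at the start of the episode below 0.015 m); the arm keeps its last pose, push and grip.
It fails at once if the lid is touched by the robot (contact force between any of the arm, the fingers and lid above 1 N).
It fails at once if the lever is lifted off its fulcrum or shifted (distance of lever_pivot from where it was at the start of the episode above 0.015 m or z of lever_pad in the frame of tank above 0.095 m).
It fails at once if one of the paint things around is moved by more than 25 mm (distance of any of jar_orange, tube_rose, jar_teal, marker, dipper from where it was at the start of the episode above 0.025 m).
It also fails if it takes over 40 s, if anything falls off the work surface, if the arm or the gripper's body presses on something with over 40 N, if the wrist force passes 120 N, or if a joint passes its speed limit or range.

### The arm

A 6-joint arm with a two-finger parallel gripper is mounted at the origin on a cart in front of the work surface, level with it; the furniture and walls round the work are solid. World frame = base frame: x ahead of the robot, y to its left, z up, the work surface at z = 0. Lengths are in mm, angles in degrees, forces in N, time in s.
With the tool pointing down it reaches from about 350 to 850 mm from the base axis. Payload 8.1 kg.
Tool frame: the origin (TCP) lies at the very end of the fingers, on their centre line; the grasp point (between the pads) lies 19 mm behind it; z points along the fingers, y is the direction in which the jaws open and shut (so a half turn about z gives the same grasp; the last joint's range is limited). The gripper opens to 85 mm and grips with 20 to 120 N. Pads are 22 mm wide; open, the fingers measure 114 mm over their backs; the gripper's body (76 mm by 85 mm) begins 54 mm behind the grasp point. The pads swing forward as they close: fully open they stand 13 mm farther back than shut.
Start: joints at [59.106, 7.471, 85.268, -0, 87.261, -4.893], TCP at [263.011, 539.287, 199.492] pointing down, gripper open.
Joint ranges: [-169.43, 169.43], [-51.17, 129.36], [1.28, 143.12], [-76.62, 256.62], [0, 156.53], [-152.29, 152.29]. Speed limits (degrees/s): [136.94, 136.94, 159.86, 180, 180, 180].

### API

Orientations are given as [roll, pitch, yaw] about the fixed x, y, z axes, in that order (R = Rz(yaw) Ry(pitch) Rx(roll)).
In Python, from bench import r, eyes gives the robot as it stands. The module is installed in compiled form; this text tells all that it offers.
- The arm moves only by the tool play_rows, never from a script. Its argument "deltas" is a list of rows, each a list of 3 entries, a list of its own where there are three numbers: the shift along the tool's x, y, z in m, then the turn, a rotation vector about the tool's x, y, z in rad, then the closure, from 0 (fully open) to 1 (shut). A call has 1 to 8 rows; each row shifts and turns the pose as measured when the row begins, along the tool's axes as they then stand; what a row does not reach is not made up. A row lasts 1/8 s, in which the tool goes at most 62.5 mm and 10.7 degrees, less where a joint would pass 70% of its speed; a pose out of reach is approached as far as the arm can. A call with a gripper value outside its range is refused whole. The fingers move at their own pace and stop on an object; "force" is the grip in N (left out, the last holds). Time passes only in rows, so rows that do not move let the fingers close. It gives the time, the measured TCP pose, the force and the opening at its end, in the units of the state.
- r.sense(): the state, without advancing time (a new reading comes with each control period).
- eyes.snapshot(name): name is "side" or "top" or "wrist"; returns the picture (384x512x3 uint8, red, green, blue); there is no depth.
- eyes.get_calibration(name): a dict with "mtx" (3x3 intrinsics, pixels), "R" (3x3) and "t" (3): a world point X has camera coordinates R X + t; the wrist camera has in their place "T_tool_cam" (4x4, takes a point from camera to tool coordinates, whose origin is the TCP and whose axes are the flange's). Camera axes: x right, y down, z forward; pixel columns grow to the right and rows downward; lengths in mm; the calibration is good to about 2 mm. A picture is of the moment at which its call begins: read the wrist's pose just before it. get_calibration takes no time and is no camera call.
- r.hand_in(): hands the job in, once; it reports no verdict.
The state is a dict: "time": time; "joint_pos": joint angles; "qd": joint speeds; "joint_efforts": joint torques, N m; "tool_pos": TCP position; "tcp_rot": TCP orientation; "ft_force": force on the tool from outside, world axes, zero at the start; "wrist_torque": the same for the moment, N m; "finger_gap": finger opening in mm.
Only numpy, scipy, OpenCV 4.12 (cv2) and the standard library are available. Lean on these libraries where they do the work, as an engineer would, in place of code of your own. Each camera call takes 0.05 s, during which the arm holds its last target. There are 200 camera calls.

## Working session

There is one attempt and no reset: what is moved stays moved. The work goes in short steps, Python scripts to look and compute and a tool call to move; the robot and the scene stay as the last step left them, time stands still between calls to the robot, and variables do not carry over. Pictures are saved under pics/ and viewed, about 8 in all and at most 12, crops included, and the job is handed in when it is done.

Besides the shell and the picture viewer there is one more tool, called in YAML: its name, and indented under it one key for each argument. play_rows: Moves the arm, as the interface text tells. Its arguments: {"type":"object","properties":{"deltas":{"type":"array"},"force":{"type":"number"}},"required":["deltas"]}

```bash
mkdir -p pics; python3 - <<'E'
from bench import r, eyes
import cv2
for n in ("top","side"):
    im=eyes.snapshot(n); cv2.imwrite(f"pics/{n}0.png",cv2.resize(im[:,:,::-1],(800,600),interpolation=cv2.INTER_CUBIC))
    cv2.imwrite(f"pics/{n}0_raw.png",im[:,:,::-1])
    print(n,eyes.get_calibration(n))
print(r.sense())
E
```

```text
top {'mtx': array([[353.1352702 ,   0.        , 253.79822334],
       [  0.        , 353.1352702 , 193.38872605],
       [  0.        ,   0.        ,   1.        ]]), 'R': array([[ 0.00849454, -0.9995551 ,  0.02859096],
       [-0.98935721, -0.0125544 , -0.14496445],
       [ 0.1452589 , -0.02705527, -0.98902369]]), 't': array([-17.93469797, 595.59366595, 860.69284046])}
side {'mtx': array([[385.08792157,   0.        , 259.59836395],
       [  0.        , 385.08792157, 191.85645016],
       [  0.        ,   0.        ,   1.        ]]), 'R': array([[ 0.85571487, -0.51742567,  0.00476845],
       [-0.23827963, -0.4022118 , -0.88399575],
       [ 0.45932002,  0.75531209, -0.46747061]]), 't': array([-508.44963654,  221.21584954,  617.33668813])}
{'time': 0.1, 'joint_pos': array([ 5.91063536e+01,  7.51001902e+00,  8.53251661e+01,  6.29394414e-04,
        8.72601652e+01, -4.89269500e+00]), 'qd': array([ 0.04346939,  0.01245614, -0.1502022 ,  0.04404582,  0.1071888 ,
       -0.00229031]), 'joint_efforts': array([ 2.08563491e-03, -5.70944810e+01, -5.01946306e+01,  1.68260090e-05,
        7.76796544e-03,  2.60885116e-05]), 'tool_pos': array([262.71964033, 538.80985003, 198.53692641]), 'tcp_rot': array([-1.79905051e+02, -8.75874358e-03,  1.53999011e+02]), 'ft_force': array([ 0.09311474, -0.4813285 ,  0.08565427]), 'wrist_torque': array([ 0.00028002, -0.0522799 , -0.00128085]), 'finger_gap': 85.42089527920152}
```

View pics/top0.png

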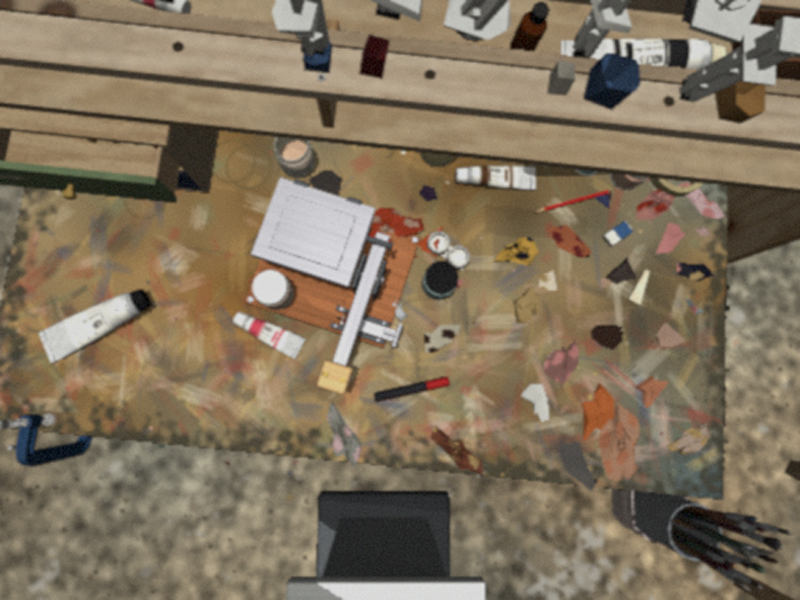

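View pics/side0.png

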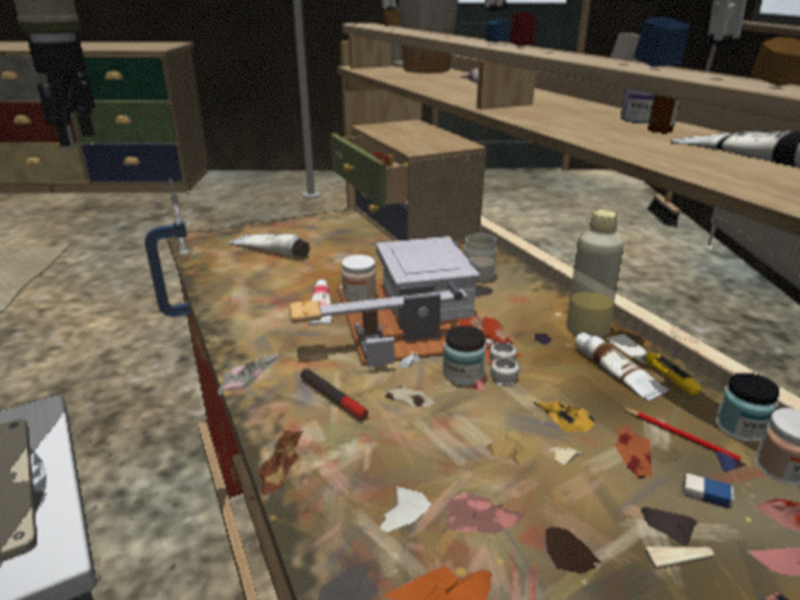

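The top view shows the pad at about (336,377) in the 800-px image, the lever running up to (378,250), and the slide plate at about (397,333). The teal jar is at (440,280), the marker at (412,389), the rose tube at (268,335) and the orange jar at (271,288). The side view agrees. Next I'll measure these.

```bash
cat > h.py <<'E'
import numpy as np, cv2
from bench import r, eyes
def ray(n,px):
    c=eyes.get_calibration(n); R,t=np.array(c["R"]),np.array(c["t"])
    d=R.T@np.linalg.inv(c["mtx"])@[px[0],px[1],1]; return -R.T@t,d
def onz(n,px,z):
    o,d=ray(n,px); return o+d*(z-o[2])/d[2]
def proj(n,X):
    c=eyes.get_calibration(n); p=np.array(c["mtx"])@(np.array(c["R"])@np.array(X,float)+c["t"]); return p[:2]/p[2]
def tri(p,q):
    (a,d),(b,e)=ray("top",p),ray("side",q); s=np.linalg.lstsq(np.c_[d,-e],b-a,rcond=None)[0]
    A,B=a+s[0]*d,b+s[1]*e; return (A+B)/2,np.linalg.norm(A-B)
E
python3 - <<'E'
from h import *
t=cv2.imread("pics/top0_raw.png"); s=cv2.imread("pics/side0_raw.png")
def mask(im,box,lo,hi):
    x0,y0,x1,y1=box; h=cv2.cvtColor(im,cv2.COLOR_BGR2HSV)[y0:y1,x0:x1]; m=cv2.inRange(h,lo,hi)
    n,l,st,c=cv2.connectedComponentsWithStats(m); k=1+np.argmax(st[1:,4]); 
    cn=cv2.findContours((l==k).astype(np.uint8),0,2)[0][0]
    return c[k]+[x0,y0],st[k],cv2.minAreaRect(cn)
pt=mask(t,(195,225,235,258),(12,80,170),(30,255,255)); ps=mask(s,(180,185,215,212),(12,80,170),(30,255,255))
print("pad",pt,ps, onz("top",pt[0],75), tri(pt[0],ps[0]))
lt=mask(t,(212,155,250,240),(0,0,170),(180,45,255)); print("lever",lt)
a=cv2.resize(t[140:265,150:300],None,fx=5,fy=5,interpolation=cv2.INTER_CUBIC); cv2.imwrite("pics/ct.png",a)
a=cv2.resize(s[145:280,175:345],None,fx=4.4,fy=4.4,interpolation=cv2.INTER_CUBIC); cv2.imwrite("pics/cs.png",a)
E
```

```text
pad (array([213.43181818, 240.96753247]), array([  8,   6,  22,  21, 308], dtype=int32), ((18.55000114440918, 15.849998474121094), (18.024980545043945, 17.076295852661133), 18.43494987487793)) (array([194.56043956, 197.1978022 ]), array([  5,   7,  20,  12, 182], dtype=int32), ((14.65999984741211, 12.120000839233398), (10.040916442871094, 18.80904197692871), 81.8698959350586)) [473.75795997  85.77886655  75.        ] (array([474.16796025,  86.09766079,  69.62022292]), np.float64(0.7536629902691601))
lever (array([229.08204334, 195.35913313]), array([  1,   2,  33,  77, 646], dtype=int32), ((17.32628631591797, 39.612945556640625), (8.65025806427002, 79.45152282714844), 19.09349250793457))
```

View pics/ct.png

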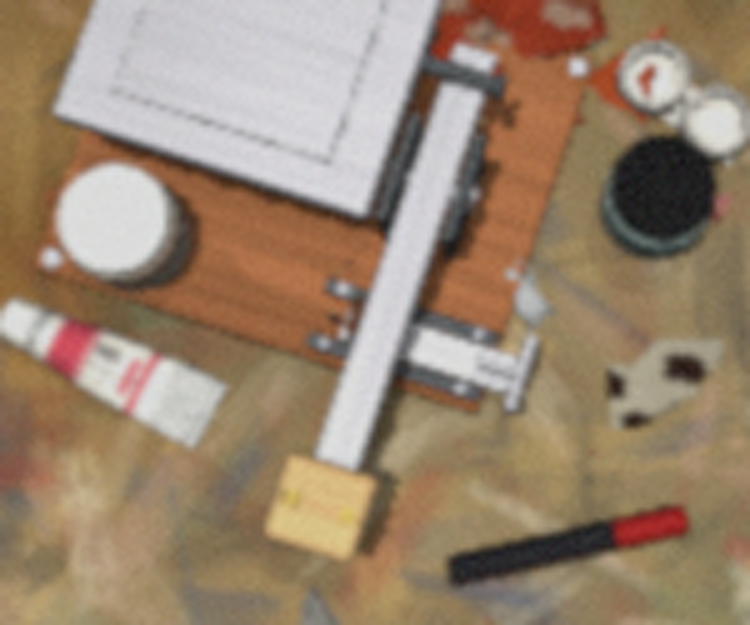

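View pics/cs.png

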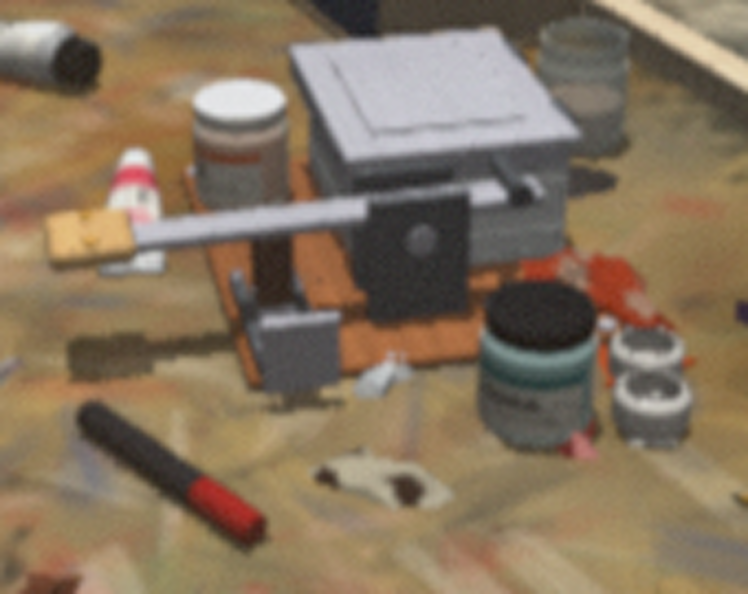

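The crops show the plate clearly: its outer top edge runs from about (537,338) to (516,410) in the top crop. The lever centre line runs from (340,462) to (462,85), and the pad centre is at about (321,506). The side crop shows the plate face between (262,320) and (340,390).

```bash
python3 - <<'E'
from h import *
T=lambda x,y:(x/5+150-.4,y/5+140-.4)
S=lambda x,y:(x/4.4+175-.4,y/4.4+145-.4)
pad=onz("top",T(321,506),75)
a=onz("top",T(340,462),67);b=onz("top",T(462,85),67)
u=(b-a)[:2];u/=np.linalg.norm(u);v=np.array([-u[1],u[0]])
print("pad",pad,"axis",u,np.degrees(np.arctan2(u[1],u[0])),"pad off",(pad-a)[:2]@v)
u2=b-pad;print("axis pad-b",np.degrees(np.arctan2(u2[1],u2[0])))
piv=pad[:2]+170*u
print("pivot",piv)
e1=onz("top",T(537,338),50);e2=onz("top",T(516,410),50);m=(e1+e2)/2
print("plate",e1,e2,np.linalg.norm(e1-e2),m,"in tank frame",(m[:2]-piv)@u,(m[:2]-piv)@v)
for p,n in((S(262,320),0),(S(340,316),0),(S(302,317),0)): print("side plate top",onz("side",p,50))
f=lambda x:print(x[:2],"tank:",(x[:2]-piv)@u,(x[:2]-piv)@v)
f(onz("top",T(661,188),66));f(onz("top",T(455,572),12));f(onz("top",T(683,518),12));f(onz("top",T(600,545),12))
f(onz("top",T(115,218),66)+0);f(onz("top",T(208,412),15));f(onz("top",T(5,315),15))
f(onz("top",T(368,215),87));f(onz("top",T(55,112),87))
E
```

```text
pad [474.16684248  84.90200568  75.        ] axis [ 0.95775061 -0.28760001] -16.714326608505715 pad off 1.5458223003164668
axis pad-b -17.11388170033322
pivot [636.98444642  36.01000381]
plate [559.62236515 -19.8574495   50.        ] [523.1332121  -9.5569158  50.       ] 37.91515904462842 [541.37778862 -14.70718265  50.        ] in tank frame -76.98107157926034 -76.07089217456057
side plate top [525.28688654  -7.50633268  50.        ]
side plate top [559.99123212 -23.77602086  50.        ]
side plate top [543.47661084 -15.05518463  50.        ]
[634.59061798 -81.24940031] tank: 31.431115262040734 -112.99373107153174
[441.69218157  20.27113947] tank: -182.51478850984284 -71.23996446755385
[470.34897993 -98.0356172 ] tank: -121.04369784052633 -176.30663747978608
[456.09550791 -54.75494461] tank: -147.1424912994295 -138.95384555063015
[615.55250381 191.52881465] tank: -65.25366785049825 142.78440924234133
[522.74742302 149.68392171] tank: -142.10319905509752 76.01669517912852
[572.23347604 256.91764972] tank: -125.54832287807086 192.9520531447269
[615.06041495  64.51731348] tank: -29.196457123151923 20.997541577143263
[664.21134106 218.63670135] tank: -26.446865236120153 182.74128642606246
```

play_rows:
  deltas:
    - [[0, 0, 0], [0, 0, -0.157], 1]
    - [[-0.038, -0.043, 0], [0, 0, 0], 1]
    - [[-0.038, -0.043, 0], [0, 0, 0], 1]
    - [[-0.038, -0.043, 0], [0, 0, 0], 1]
    - [[-0.038, -0.043, 0], [0, 0, 0], 1]
    - [[-0.038, -0.043, 0], [0, 0, 0], 1]
    - [[-0.038, -0.043, 0], [0, 0, 0], 1]
    - [[0, 0, 0], [0, 0, 0], 1]
  force: 40

```text
time: 1.1
tool_pos: [408.7, 215.7, 194.5]
tcp_rot: [-179.5, -0.2, 163.4]
ft_force: [-0.1, 0.3, 0.1]
finger_gap: -0.0
```

play_rows:
  deltas:
    - [[-0.039, -0.043, 0], [0, 0, 0], 1]
    - [[-0.039, -0.043, 0], [0, 0, 0], 1]
    - [[-0.039, -0.043, 0], [0, 0, 0], 1]
    - [[-0.039, -0.043, 0], [0, 0, 0], 1]
    - [[-0.03, -0.035, 0], [0, 0, 0], 1]
    - [[0, 0, 0], [0, 0, 0], 1]

```text
time: 1.85
tool_pos: [530.7, -36.4, 193.3]
tcp_rot: [-179.7, -0.3, 163.8]
ft_force: [0.2, 0.7, -0.8]
finger_gap: 0.1
```

play_rows:
  deltas:
    - [[-0.005, -0.013, 0.02], [0, 0, 0.013], 1]
    - [[0, 0, 0.05], [0, 0, 0], 1]
    - [[0, 0, 0.05], [0, 0, 0], 1]
    - [[0, 0, 0.025], [0, 0, 0], 1]
    - [[0, 0, 0], [0, 0, 0], 1]

```text
time: 2.48
tool_pos: [530.7, -42.7, 44.0]
tcp_rot: [-179.9, -0.4, 163.3]
ft_force: [-0.2, -0.1, 0.9]
finger_gap: 0.1
```

```bash
python3 - <<'E'
from h import *
s=eyes.snapshot("side")[:,:,::-1]; t=eyes.snapshot("top")[:,:,::-1]
a=cv2.resize(s[120:270,165:345],(480,400),interpolation=2)
b=cv2.resize(t[150:270,170:290],(400,400),interpolation=2)[:,:320]
cv2.imwrite("pics/n1.png",np.hstack([a,b]))
q=r.sense();print(q["tool_pos"],q["ft_force"])
u=np.array([.9565,-.2918]);v=np.array([.2918,.9565]);p=q["tool_pos"][:2]-[637,36];print(p@u,p@v)
E
```

```text
[532.93051076 -43.54540453  46.86046639] [ 0.53036449 -0.0019318   0.05175998]
-76.33111741753781 -106.45265639345509
```

View pics/n1.png

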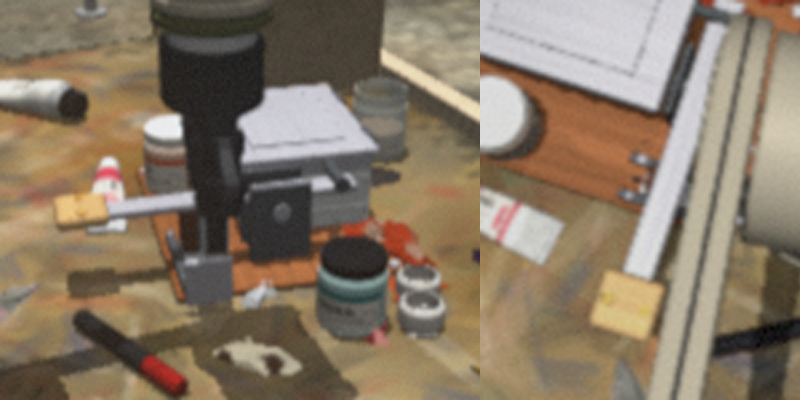

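In the side view the fingers seem to sit behind the plate, which doesn't match the reported TCP. I'll check this by projection before moving on.

```bash
python3 - <<'E'
from h import *
q=r.sense();p=q["tool_pos"]
for n in("side","top"): 
    c=eyes.get_calibration(n);print(n,"cam",-c["R"].T@c["t"])
f=lambda X:np.round((proj("side",X)-[165,120])*[480/180,400/150])
for z in(0,80,160): print("finger",f(p+[0,0,z]))
print("plate",f([541.5,-15,50]),"pad",f([474,85,75]))
t=eyes.snapshot("wrist")[:,:,::-1];cv2.imwrite("pics/w1.png",t)
c=eyes.get_calibration("wrist");print(c)
E
```

```text
side cam [ 204.24404484 -640.39113005  486.56514692]
top cam [464.3839401   12.83687432 938.09829163]
finger [215. 281.]
finger [213. 191.]
finger [212.  92.]
plate [206. 258.] pad [ 78. 201.]
{'mtx': array([[293.67326424,   0.        , 260.15689372],
       [  0.        , 293.67326424, 193.7933477 ],
       [  0.        ,   0.        ,   1.        ]]), 'T_tool_cam': array([[-7.66443330e-04, -9.58282830e-01, -2.85820625e-01,
         7.29678004e+01],
       [ 9.99999658e-01, -6.45232398e-04, -5.18254898e-04,
         3.80610102e-02],
       [ 3.12214043e-04, -2.85820925e-01,  9.58282997e-01,
        -1.74499704e+02],
       [ 0.00000000e+00,  0.00000000e+00,  0.00000000e+00,
         1.00000000e+00]])}
```

View pics/w1.png

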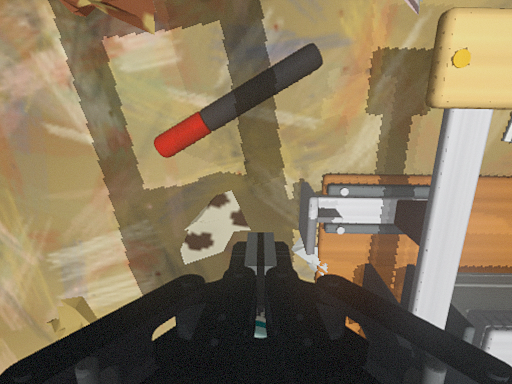

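The projection agrees with the wrist view: the plate is predicted at (308,227) and seen at about (308,218), to the right of the fingertips at (260,240). So the fingers are outside the plate, and their light tips just blend with it in the side view. Next I lower the fingers and push.

play_rows:
  deltas:
    - [[0, 0, 0.018], [0, 0, 0], 1]
    - [[0, 0.004, 0], [0, 0, 0], 1]
    - [[0, 0.012, 0], [0, 0, 0], 1]
    - [[0, 0.012, 0], [0, 0, 0], 1]
    - [[0, 0.012, 0], [0, 0, 0], 1]

```text
time: 3.25
tool_pos: [549.3, -3.8, 32.8]
tcp_rot: [-180.0, 0.4, 163.2]
ft_force: [1.0, 0.4, 0.0]
finger_gap: 0.3
```

play_rows:
  deltas:
    - [[0.003, 0.006, 0], [0, 0, 0], 1]
    - [[0, 0.006, 0], [0, 0, 0], 1]
    - [[0, 0.004, 0], [0, 0, 0], 1]
    - [[0, 0.003, 0], [0, 0, 0], 1]

```text
time: 3.75
tool_pos: [552.4, 17.7, 32.9]
tcp_rot: [-180.0, 0.4, 163.3]
ft_force: [-0.0, 0.4, 0.5]
finger_gap: 0.3
```

play_rows:
  deltas:
    - [[0, 0.003, 0], [0, 0, 0], 1]
    - [[0, 0.003, 0], [0, 0, 0], 1]

```text
time: 4.0
tool_pos: [554.2, 23.4, 32.9]
tcp_rot: [-180.0, 0.4, 163.3]
ft_force: [0.2, -0.3, -0.2]
finger_gap: 0.4
```

```bash
python3 - <<'E'
from h import *
t=eyes.snapshot("wrist")[:,:,::-1];cv2.imwrite("pics/w2.png",t)
q=r.sense();print(q["tool_pos"],q["ft_force"])
E
```

```text
[554.24103865  23.78185974  32.91486287] [-0.02710929 -0.23782111  0.24441293]
```

View pics/w2.png

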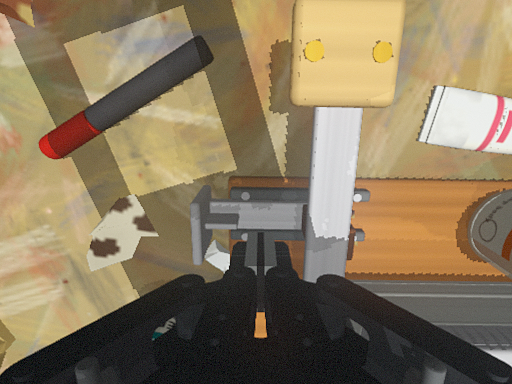

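The plate hasn't moved: it's at (200,225) while the fingers are at (260,240), with no force felt. So the fingers went over the plate, and the real fingertips seem to be higher than the reported TCP. I'll measure the tip in the side view before anything else.

```bash
python3 - <<'E'
from h import *
s=eyes.snapshot("side")[:,:,::-1].copy()
p=r.sense()["tool_pos"]; x0,y0=205,150
a=cv2.resize(s[y0:y0+100,x0:x0+130],None,fx=6,fy=6,interpolation=2)
for z in(0,20,40,60):
    q=(proj("side",p+[0,0,z])-[x0,y0]+.5)*6; cv2.circle(a,tuple(int(i) for i in q),3,(0,0,255),-1); print(z,q)
cv2.imwrite("pics/s2.png",a)
# check tool pose from the wrist view of the pad
c=eyes.get_calibration("wrist");print(r.sense()["tcp_rot"],p)
from scipy.spatial.transform import Rotation as Ro
M=Ro.from_euler("xyz",r.sense()["tcp_rot"],degrees=True).as_matrix();T=c["T_tool_cam"]
o=p+M@T[:3,3]
for px in((348,52),(200,190),(200,255)):
    d=M@T[:3,:3]@np.linalg.inv(c["mtx"])@[*px,1]; z=75 if px[1]<100 else 50; print(px,o+d*(z-o[2])/d[2])
E
```

```text
0 [208.29134061 387.78859003]
20 [207.22420956 342.00786416]
40 [206.13375815 295.22667785]
60 [205.01921352 247.41187373]
[-179.99306884    0.36773573  163.30777638] [554.19679059  23.62090183  32.90242467]
(348, 52) [474.03838615  85.21491832  75.        ]
(200, 190) [ 5.17356316e+02 -3.32551306e-01  5.00000000e+01]
(200, 255) [555.34590784 -14.27917965  50.        ]
```

View pics/s2.png

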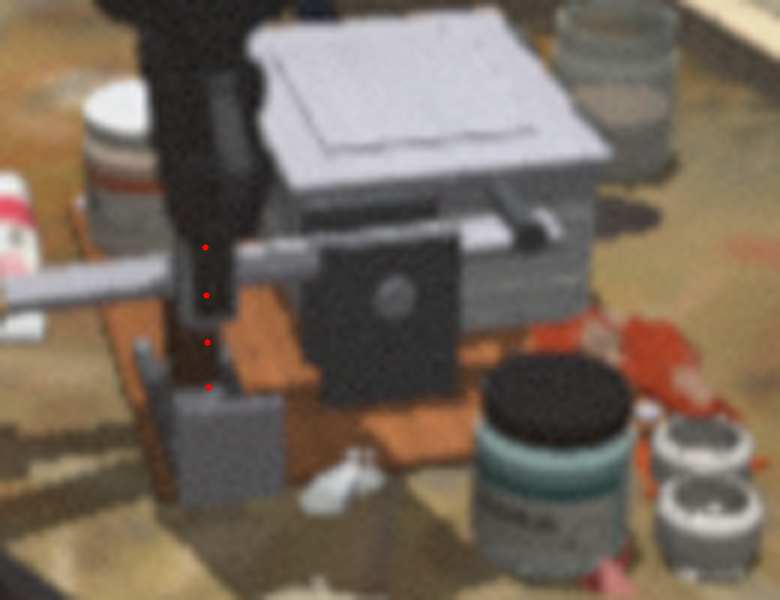

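The fingertips end at about row 318 here, roughly 30 mm above the reported TCP (row 388). The wrist-camera fix of the pad (474,85) confirms the arm pose, so the fingers really are about 30 mm shorter than stated, with their tips at z≈63. The plate is untouched. I'll back out the same way, go about 22 mm lower, and push again.

play_rows:
  deltas:
    - [[0.003, -0.03, -0.003], [0, 0, 0], 1]
    - [[0.003, -0.03, 0], [0, 0, 0], 1]
    - [[0, -0.014, 0], [0, 0, 0], 1]
    - [[0, 0, 0], [0, 0, 0], 1]

```text
time: 4.6
tool_pos: [527.0, -47.0, 36.1]
tcp_rot: [180.0, 0.4, 163.3]
ft_force: [-0.6, 0.5, -0.0]
finger_gap: 0.0
```

play_rows:
  deltas:
    - [[0, 0, 0.014], [0, 0, 0], 1]
    - [[0, 0, 0.01], [0, 0, 0], 1]
    - [[0, 0, 0], [0, 0, 0], 1]
    - [[0, 0.01, 0], [0, 0, 0], 1]
    - [[0, 0.008, 0], [0, 0, 0], 1]
    - [[0, 0.008, 0], [0, 0, 0], 1]

```text
time: 5.35
tool_pos: [535.3, -18.5, 9.7]
tcp_rot: [180.0, 0.3, 163.4]
ft_force: [-0.6, -2.4, -1.0]
finger_gap: 0.1
```

The plate is now pushing back with 2.4 N, as expected. I keep pushing.

play_rows:
  deltas:
    - [[0, 0.008, 0], [0, 0, 0], 1]
    - [[0, 0.008, 0], [0, 0, 0], 1]
    - [[0, 0.006, 0], [0, 0, 0], 1]
    - [[0, 0.005, 0], [0, 0, 0], 1]
    - [[0, 0.003, 0], [0, 0, 0], 1]

```text
time: 5.98
tool_pos: [544.9, 12.3, 10.2]
tcp_rot: [-180.0, 0.4, 163.5]
ft_force: [-0.5, -3.4, -0.6]
finger_gap: 0.2
```

play_rows:
  deltas:
    - [[0, 0.003, 0], [0, 0, 0], 1]
    - [[0, 0.003, 0], [0, 0, 0], 1]

```text
time: 6.22
tool_pos: [545.1, 12.8, 10.1]
tcp_rot: [-179.4, 0.3, 163.4]
ft_force: [-6.9, -19.0, 4.6]
finger_gap: -0.2
```

It has hit a hard stop at 20 N. I'll back off, rise, and check with the wrist camera.

play_rows:
  deltas:
    - [[0, -0.01, 0], [0, 0, 0], 1]
    - [[0, -0.02, 0], [0, 0, 0], 1]
    - [[0, -0.01, 0], [0, 0, 0], 1]
    - [[0, 0, -0.04], [0, 0, 0], 1]
    - [[0, 0, -0.04], [0, 0, 0], 1]
    - [[0, 0, -0.04], [0, 0, 0], 1]
    - [[0, 0, 0], [0, 0, 0], 1]

```text
time: 7.1
tool_pos: [531.4, -28.0, 133.4]
tcp_rot: [-179.6, 0.2, 163.3]
ft_force: [-0.2, -1.0, -0.0]
finger_gap: 0.2
```

```bash
cat > w.py <<'E'
from h import *
from scipy.spatial.transform import Rotation as Ro
def wr(px,z,q):
    c=eyes.get_calibration("wrist");T=c["T_tool_cam"];M=Ro.from_euler("xyz",q["tcp_rot"],degrees=True).as_matrix()
    o=q["tool_pos"]+M@T[:3,3];d=M@T[:3,:3]@np.linalg.inv(c["mtx"])@[*px,1];return o+d*(z-o[2])/d[2]
def tank(X): 
    u=np.array([.9565,-.2918]);v=np.array([.2918,.9565]);p=np.array(X)[:2]-[637,36];return p@u,p@v
E
python3 - <<'E'
from w import *
import pickle
q=r.sense();pickle.dump(q,open("q3.pkl","wb"));print(q["tool_pos"],q["tcp_rot"],tank(q["tool_pos"]))
cv2.imwrite("pics/w3.png",eyes.snapshot("wrist")[:,:,::-1])
E
```

```text
[531.36722206 -27.98754457 133.35358016] [-179.59719438    0.24828569  163.27928723] (np.float64(-82.36618659575561), np.float64(-92.0277309820037))
```

View pics/w3.png

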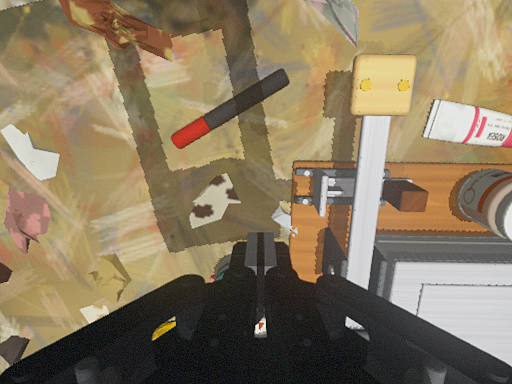

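```bash
python3 - <<'E'
from w import *
import pickle
q=pickle.load(open("q3.pkl","rb"))
for n,px,z in(("plate",(317,192),50),("block",(405,180),55),("pad",(384,84),75)): X=wr(px,z,q);print(n,X,tank(X))
E
```

```text
plate [548.5207862   20.34878886  50.        ] (np.float64(-80.06334459337201), np.float64(-40.788618044944926))
block [558.28189234  96.74971021  55.        ] (np.float64(-93.02063541605705), np.float64(35.137154002559654))
pad [472.97381405  84.93059606  75.        ] (np.float64(-171.16899479372358), np.float64(-1.0607259290558007))
```

```bash
python3 - <<'E'
from w import *
a=cv2.imread("pics/w3.png")[150:240,280:440];cv2.imwrite("pics/c3.png",cv2.resize(a,None,fx=5,fy=5,interpolation=2))
E
```

```text
(no output)
```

View pics/c3.png

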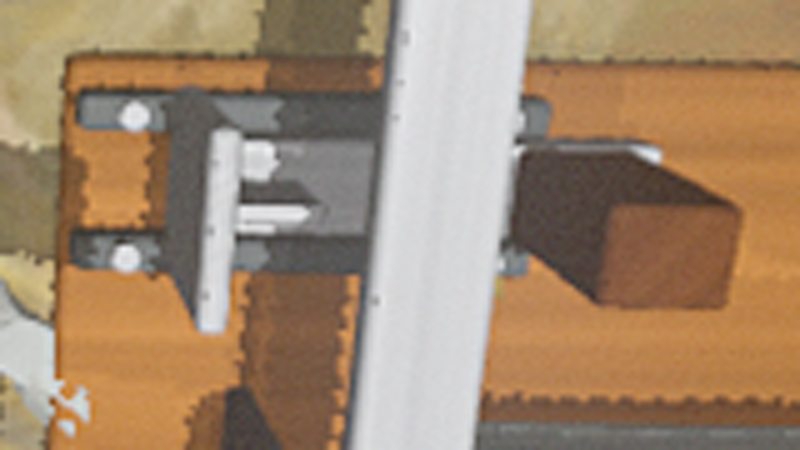

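The plate's outer top edge is at about (203,230) in the crop. The block top spans (600–740, 203–305), well clear of the lever.

```bash
python3 - <<'E'
from w import *
import pickle
q=pickle.load(open("q3.pkl","rb"))
C=lambda x,y:(x/5+280-.4,y/5+150-.4)
for n,px,z in(("plate",C(203,230),50),("blockL",C(604,255),58),("blockR",C(735,255),58),("levL",C(377,240),71),("levR",C(497,240),71)): print(n,tank(wr(px,z,q)))
E
```

```text
plate (np.float64(-76.63939828132605), np.float64(-37.65492928014798))
blockL (np.float64(-74.85588458624115), np.float64(32.31449120790474))
blockR (np.float64(-74.99253894336135), np.float64(55.553890921455796))
levL (np.float64(-81.52264761836844), np.float64(-12.615314042080376))
levR (np.float64(-81.63955857101116), np.float64(7.550381819276743))
```

The block centre is at 43.9 mm against a lever centre of about -2, so the slide is fully home. Now I move over the pad.

play_rows:
  deltas:
    - [[0.03, 0.03, 0], [0, 0, 0], 1]
    - [[0.03, 0.03, 0], [0, 0, 0], 1]
    - [[0.02, 0.02, 0], [0, 0, 0], 1]
    - [[0, 0, 0], [0, 0, 0], 1]

```text
time: 7.65
tool_pos: [471.2, 73.2, 124.2]
tcp_rot: [-179.5, -0.4, 163.1]
ft_force: [0.1, 0.2, -0.0]
finger_gap: -0.0
```

play_rows:
  deltas:
    - [[0.0, 0.011, 0.02], [0, 0, 0], 1]
    - [[0, 0, 0.025], [0, 0, 0], 1]
    - [[0, 0, 0.01], [0, 0, 0], 1]
    - [[0, 0, 0], [0, 0, 0], 1]

```text
time: 8.15
tool_pos: [472.8, 81.3, 64.6]
tcp_rot: [-179.4, -0.6, 163.1]
ft_force: [0.1, 0.3, 0.5]
finger_gap: -0.4
```

play_rows:
  deltas:
    - [[-0.001, 0.003, 0.007], [-0.009, 0.009, 0], 1]
    - [[0, 0, 0.007], [0, 0, 0], 1]
    - [[0, 0, 0.006], [0, 0, 0], 1]
    - [[0, 0, 0.006], [0, 0, 0], 1]

```text
time: 8.65
tool_pos: [476.4, 83.6, 39.4]
tcp_rot: [180.0, -1.0, 163.0]
ft_force: [-2.5, -0.4, 4.1]
finger_gap: -0.1
```

The fingers touch the pad at the height I predicted. I press on gently.

play_rows:
  deltas:
    - [[0, 0, 0.007], [0, 0, 0], 1]
    - [[0, 0, 0.007], [0, 0, 0], 1]
    - [[0, 0, 0.007], [0, 0, 0], 1]
    - [[0, 0, 0.007], [0, 0, 0], 1]

```text
time: 9.15
tool_pos: [477.6, 83.8, 11.1]
tcp_rot: [179.9, -0.8, 163.1]
ft_force: [0.6, -1.7, 6.0]
finger_gap: -0.2
```

play_rows:
  deltas:
    - [[0, 0, 0.007], [0, 0, 0], 1]
    - [[0, 0, 0.006], [0, 0, 0], 1]
    - [[0, 0, 0.004], [0, 0, 0], 1]
    - [[0, 0, 0.003], [0, 0, 0], 1]

```text
time: 9.65
tool_pos: [481.5, 83.9, -7.3]
tcp_rot: [179.8, -0.4, 163.1]
ft_force: [-5.4, 0.1, 16.8]
finger_gap: 0.1
```

play_rows:
  deltas:
    - [[0.001, 0, 0.0015], [0, 0, 0], 1]
    - [[0, 0, 0.0015], [0, 0, 0], 1]
    - [[0, 0, 0.001], [0, 0, 0], 1]
    - [[0, 0, 0.001], [0, 0, 0], 1]

```text
time: 10.15
tool_pos: [481.7, 84.1, -7.6]
tcp_rot: [179.8, -0.3, 163.1]
ft_force: [-9.7, -1.3, 19.6]
finger_gap: 0.1
```

```bash
python3 - <<'E'
from w import *
s=eyes.snapshot("side")[:,:,::-1];q=r.sense();print(q["tool_pos"],tank(q["tool_pos"]),q["ft_force"],q["time"])
cv2.imwrite("pics/s4.png",cv2.resize(s[110:280,165:345],None,fx=3.5,fy=3.5,interpolation=2))
E
```

```text
[481.74791396  84.09123781  -7.59532538] (np.float64(-162.53164348528347), np.float64(0.6967102553729363)) [-10.22686242  -0.99066678  20.72522059] 10.2
```

View pics/s4.png

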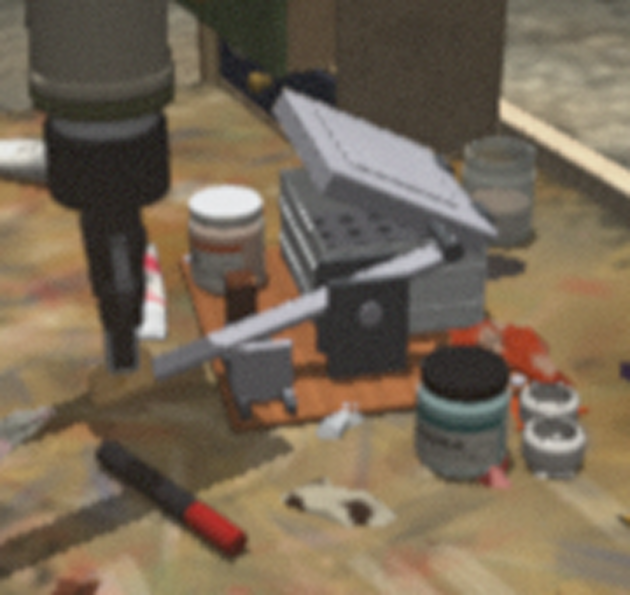

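The lid is up, the lever is tilted fully down onto its foot, and the bystanders are in place. I'll ease the 10 N sideways load while keeping the push, then hand in.

play_rows:
  deltas:
    - [[0.001, 0, 0.001], [0, 0, 0], 1]
    - [[0.001, 0, 0.001], [0, 0, 0], 1]
    - [[0.001, 0, 0.001], [0, 0, 0], 1]

```text
time: 10.58
tool_pos: [481.7, 84.1, -7.3]
tcp_rot: [179.9, -0.0, 163.1]
ft_force: [-3.3, -1.9, 13.2]
finger_gap: -0.1
```

```bash
python3 - <<'E'
from w import *
q=r.sense();print(q["tool_pos"],q["ft_force"],q["time"]); 
eyes.snapshot("side");eyes.snapshot("side");q=r.sense();print(q["tool_pos"],q["ft_force"])
if q["ft_force"][2]>8: print(r.hand_in())
E
```

```text
[481.72014614  84.13385416  -7.30970606] [-3.33315496 -1.87547436 13.19191598] 10.575
[481.70724303  84.1328384   -7.33582766] [-4.60475958 -2.64925627 12.71573004]
the job is handed in; nothing more can be done
None
```

The stop slide is fully home, and I handed the job in at about 10.7 s with the closed fingers still pressing the pad down and the lid up. The interface gives no verdict, so this rests on my own checks.

- **Stop slide:** it met its end stop at about 20 N. The wrist view put the block 44 mm past the fulcrum line, clear of the lever.
- **Slide mismatch:** the plate's outer face measured −38 mm, while its starting position plus full travel gives about −31 mm. I went by the block and the end stop instead.
- **Lever and lid:** the side view before hand-in showed the lid raised, the lever tilted and still on its fulcrum, and the paint things in the view where they were. I judged these by eye and did not measure the lid angle, the lever's shift or the bystanders' positions.
- **Holding force:** I eased a sideways load of about 10 N first. The last reading was about 13 N upward on the tool and steady, with about 5 N sideways remaining.
- **First push missed:** the fingertips end about 30 mm short of the stated TCP, so the first pass went over the plate without touching it. I confirmed this in the images and lowered both the second push and the press to allow for it.

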